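Lay out the dried-fruit tasting board

TASK

Set out the tasting board: stand the orange jar in the centre of the round slate coaster, the green jar in the centre of the square marble coaster, and the yellow jar on the board midway between the two coasters, with the small purple tin centred on top of its lid. Stand the pear upright in the middle of the board's blue stripe, straight in front of the yellow jar. Leave the apple and the steel-lidded empty jar where they are.

Things in the scene. Friction and masses are not known exactly. Their poses are not given: they have to be found in the camera images.
- board: Fixed flat light-wood board, 180 (x) by 280 (y) by 10 mm, yawed up to 17 degrees. Origin on its underside, midway between the coasters; it spans x -125 to +55 mm, y -140 to +140 mm about it. Its x axis points away from the robot. A flush dark blue stripe, 45 mm wide, runs along y near the front (robot-side) edge, centre line at x = -90 mm, its middle at y = 0. Top at z = 10 mm.
- slate: Black round slate coaster, 80 mm diameter, 5 mm thick, fixed on top of the board 95 mm to the left or right of the board's origin. Origin at the centre of its underside (10 mm above the counter); top 5 mm higher.
- marble: Pale marble square coaster, 78 mm by 78 mm, 5 mm thick, fixed on top of the board 95 mm from the board's origin on the side that the slate is not. Origin at the centre of its underside (10 mm above the counter); top 5 mm higher.
- orange_jar: Round glass jar full of dried orange, bright orange on sides and lid, red ring under the lid; 58 mm diameter, 72 mm tall, flat lid 54 mm across (top 14 mm), about 0.24 kg; thin wire clip at +x (look only). Loose, upright at the start. Origin at the centre of its underside, z up its axis.
- green_jar: Round glass jar full of dried kiwi, dark green on sides and lid, red ring under the lid; 58 mm diameter, 72 mm tall, flat lid 54 mm across (top 14 mm), about 0.24 kg; thin wire clip at +x (look only). Loose, upright at the start. Origin at the centre of its underside, z up its axis.
- yellow_jar: Round glass jar full of dried pineapple, bright yellow on sides and lid, red ring under the lid; 58 mm diameter, 72 mm tall, flat lid 54 mm across (top 14 mm), about 0.24 kg; thin wire clip at +x (look only). Loose, upright at the start. Origin at the centre of its underside, z up its axis.
- tin: Small round purple tin with a thin steel seam line, 44 mm diameter, 36 mm tall, flat ends, about 0.07 kg. Loose, upright at the start. Origin at the centre of its underside, z up its axis.
- pear: Yellow-green pear standing on its flat 40 mm foot; widest (60 mm diameter) at 28 mm height, 38 mm at 56 mm, top of flesh at 76 mm, short thin stalk (look only) to 88 mm; about 0.16 kg, rigid. Loose. Origin at the centre of its underside, z up its axis.
- apple: Red apple, 72 mm diameter, 61 mm tall, loose; a bystander, to be left alone. Origin at the centre of its underside.
- empty_jar: Pale empty jar of the same size as the full ones (58 mm diameter, 72 mm tall), with a plain steel lid, loose; a bystander, to be left alone. Origin at the centre of its underside.

How it is judged (in metres and radians):
At the end, for the whole second after the job is handed in: Orange jar on the slate and green jar on the marble, within 12 mm of centre; yellow jar on the board within 15 mm of midway; tin on its lid within 10 mm; pear on the stripe within 15 mm of its middle, both ways; heights within 4 mm, upright within 0.12 rad, all at rest (horizontal distance between orange_jar and slate below 0.012 m and z of orange_jar in the frame of slate between 0.001 and 0.009 m and horizontal distance between green_jar and marble below 0.012 m and z of green_jar in the frame of marble between 0.001 and 0.009 m and horizontal distance between yellow_jar and board below 0.015 m and z of yellow_jar in the frame of board between 0.006 and 0.014 m and horizontal distance between tin and yellow_jar below 0.01 m and z of tin in the frame of yellow_jar between 0.068 and 0.076 m and x of pear in the frame of board between -0.105 and -0.075 m and y of pear in the frame of board between -0.015 and 0.015 m and z of pear in the frame of board between 0.006 and 0.014 m and angle between each of orange_jar, green_jar, yellow_jar, tin, pear's own z axis and vertical below 0.12 rad and linear speed of each of orange_jar, green_jar, yellow_jar, tin, pear below 0.02 m/s and angular speed of each of orange_jar, green_jar, yellow_jar, tin, pear below 0.2 rad/s); the robot touches nothing.
It fails at once if the apple is shifted by more than 20 mm or knocked over (distance of apple from where it was at the start of the episode above 0.02 m or angle between apple's own z axis and vertical above 0.5 rad).
It fails at once if the empty jar is shifted by more than 20 mm or knocked over (distance of empty_jar from where it was at the start of the episode above 0.02 m or angle between empty_jar's own z axis and vertical above 0.5 rad).
It also fails if it takes over 136 s, if anything falls off the work surface, if the arm or the gripper's body presses on something with over 40 N, if the wrist force passes 120 N, or if a joint passes its speed limit or range.

ROBOT

A 6-joint arm with a two-finger parallel gripper is mounted at the origin on the work surface. World frame = base frame: x ahead of the robot, y to its left, z up, the work surface at z = 0. Lengths are in mm, angles in rad, forces in N, time in s.
With the tool pointing down it reaches from about 275 to 750 mm from the base axis. Payload 10.2 kg.
Tool frame: the origin (TCP) lies at the very end of the fingers, on their centre line; the grasp point (between the pads) lies 19 mm behind it (ctrl.hold_point_z is the distance from the TCP to the grasp point, in mm); z points along the fingers, y is the direction in which the jaws open and shut (so a half turn about z gives the same grasp; the last joint's range is limited). The gripper opens to 85 mm and grips with 20 to 120 N. Pads are 22 mm wide; open, the fingers measure 114 mm over their backs; the gripper's body (76 mm by 85 mm) begins 54 mm behind the grasp point. The pads swing forward as they close: fully open they stand 13 mm farther back than shut.
Start: joints at [1.04, 0.313, 1.498, -0, 1.331, -0.223], TCP at [159.068, 500.328, 231.294] pointing down, gripper open.
Joint ranges: [-2.94, 2.94], [-0.97, 2.17], [0.19, 2.56], [-1.23, 4.37], [0.02, 3.11], [-2.88, 2.88]. Speed limits (rad/s): [2.39, 2.39, 3.01, 3.14, 3.14, 3.14].

INTERFACE

Orientations are given as a unit quaternion [w, x, y, z].
In Python, from rig import readout, cams, workorder, spotter, ctrl gives the robot as it stands.
- The arm moves only by the tool step_arm, never from a script. Its argument "plan" is text: rows parted by semicolons, each of 5 numbers parted by spaces: the shift along the tool's x, y, z in cm, then the turn about the tool's z in degrees, then the opening in per cent of the stroke, from 0 (shut) to 100 (fully open). In form: x y z twist gripper; .... A call has 1 to 10 rows; each row is the pose to reach, as a shift and turn from the pose commanded when the call began, along the tool's axes at that moment; what a row does not reach only later rows make up. A row lasts 1/10 s, in which the tool goes at most 50 mm and 8.59 degrees, less where a joint would pass 70% of its speed; a pose out of reach is approached as far as the arm can. A call with a gripper value outside its range is refused whole. The fingers move at their own pace and stop on an object; "grip_force" is the grip in N (left out, the last holds). Time passes only in rows, so rows that repeat a pose let the fingers close. It gives the time, the measured TCP pose, the force and the opening at its end, in the units of the state.
- readout.sense(): the state, without advancing time (a new reading comes with each control period).
- cams.capture(name): name is "side" or "top" or "wrist"; returns (picture, depth): 400x640x3 uint8, red, green, blue; 400x640 float32, mm along the optical axis (not along the pixel's ray), 0 where there is no reading.
- cams.camera_info(name): a dict with "vfov" (degrees; the focal length in pixels is half the picture's height over the tangent of half this angle, whatever the lens; pixels are square), "cx", "cy" (the principal point, pixels), "rvec" (rotation vector, rad) and "tvec" (3), from world to camera coordinates, as OpenCV has them. Camera axes: x right, y down, z forward; pixel columns grow to the right and rows downward; lengths in mm; the calibration is good to about 2 mm. The wrist camera is an equidistant fisheye: a pixel r from the principal point sees the ray r / f radians off the axis. A picture is of the moment at which its call begins: read the wrist's pose just before it. camera_info takes no time and is no camera call; for the wrist camera it gives the pose at the moment of the call.
- workorder.finish_job(): hands the job in, once; it reports no verdict.
Trained networks look in the newest picture that a camera, given by its name, has taken for a name from the list of things; names that differ only in an ending like _2 or _b are one class to them, and where a whole thing is asked for, a point or a joint stands for the part that bears it (a point fixed in the world has none). Each returns a list of dicts, best first, with "conf" (0 to 1); they miss things now and then, are a little off and sometimes report something else, mostly with a low value. They report only what shows in the picture. A call takes as long as a camera call.
- spotter.regions_of(camera, target): "pixels" (400x640 bool, what is visible of it) and "extent" ([centre column, centre row, width, height] in pixels, round what is visible of it).
The state is a dict: "time_s": time; "joints": joint angles; "dq": joint speeds; "tau": joint torques, N m; "eef_pos": TCP position; "ee_rot": TCP orientation; "force": force on the tool from outside, world axes, zero at the start; "wrist_torque": the same for the moment, N m; "grip_width": opening from 0.0 (shut) to 1.0 (fully open).
Only numpy, scipy, OpenCV 4.12 (cv2) and the standard library are available. Lean on these libraries where they do the work, as an engineer would, in place of code of your own. Each camera call takes 0.05 s, during which the arm holds its last target. There are 200 camera calls.

## Working session

There is one attempt and no reset: what is moved stays moved. The work goes in short steps, Python scripts to look and compute and a tool call to move; the robot and the scene stay as the last step left them, time stands still between calls to the robot, and variables do not carry over. Pictures are saved under pics/ and viewed, about 12 in all and at most 16, crops included, and the job is handed in when it is done.

Besides the shell and the picture viewer there is one more tool, called after "Call:" by a JSON object that holds its "fn" and its "kwargs". step_arm: Moves the arm, as the interface text tells. Its arguments: {"type":"object","properties":{"plan":{"type":"string"},"grip_force":{"type":"number"}},"required":["plan"]}

```bash
mkdir -p pics; cat > h.py <<'E'
import numpy as np, cv2
from rig import readout, cams, workorder, spotter, ctrl
def shot(n,f=None):
    p,d=cams.capture(n)
    if f: cv2.imwrite('pics/'+f,p[:,:,::-1])
    return p,d
def world(n,mask,d,info):
    f=200/np.tan(np.radians(info['vfov'])/2)
    R=cv2.Rodrigues(np.array(info['rvec'],float))[0]; t=np.array(info['tvec'],float).ravel()
    v,u=np.nonzero(mask&(d>0)); z=d[v,u]
    x=(u-info['cx'])/f; y=(v-info['cy'])/f
    if n=='wrist':
        r=np.hypot(x,y)+1e-9; s=np.tan(r)/r; x,y=x*s,y*s
    P=np.stack([x*z,y*z,z],1)
    return (P-t)@R
E
python3 - <<'E'
from h import *
print(readout.sense()); print(ctrl.hold_point_z)
for n in ['top','side']:
    i=cams.camera_info(n); p,d=shot(n,n+'0.png'); print(n,i)
    for o in 'board slate marble orange_jar green_jar yellow_jar tin pear apple empty_jar'.split():
        for r in spotter.regions_of(n,o)[:2]:
            P=world(n,r['pixels'],d,i)
            if len(P)==0: continue
            zt=np.percentile(P[:,2],95); T=P[P[:,2]>zt-6]
            c,rad=cv2.minEnclosingCircle(T[:,:2].astype(np.float32))
            print(o,round(r['conf'],2),np.round(r['extent']),'ztop',round(zt,1),'n',len(P),'med',np.round(np.median(T,0),1),'circ',np.round(c,1),round(rad,1))
E
```

```text
{'time_s': 0.0, 'joints': array([ 1.03960176e+00,  3.13469061e-01,  1.49844982e+00,  4.51737187e-05,
        1.33095887e+00, -2.23405007e-01]), 'dq': array([-0.00115218,  0.00152542, -0.00019576,  0.00039634,  0.00089218,
       -0.00129488]), 'tau': array([ 6.40818489e-04, -4.12267077e+01, -2.59742939e+01, -1.52923376e-04,
        4.16922805e-03, -1.84601373e-05]), 'eef_pos': array([158.92427674, 500.10717508, 230.72051625]), 'ee_rot': array([-2.57116239e-04,  1.53293319e-01,  9.88180522e-01, -5.89271766e-04]), 'force': array([ 1.16652139,  0.11679406, -1.02751209]), 'wrist_torque': array([-0.01857484, -0.00900485,  0.03307233]), 'grip_width': 1.0017661438088028}
18.700000000000003
top {'vfov': 57.5404454210733, 'cx': 321.31450989115046, 'cy': 198.71196367832968, 'rvec': array([ 2.15443231, -2.15677569,  0.14592669]), 'tvec': array([ 62.65190632, 525.89857715, 966.09196257])}
board 0.79 [359. 181. 102.  67.] ztop 12.9 n 4619 med [556.9 -42.6   9.9] circ [580.9 -38.1] 161.8
slate 0.97 [389. 166.  30.  30.] ztop 17.8 n 628 med [ 622.1 -130.1   15. ] circ [ 621.8 -131.5] 41.4
marble 0.
[... 1610 characters left out ...]
een_jar 0.82 [380. 283.  36.  44.] ztop 74.1 n 1077 med [370.6 293.4  72.4] circ [370.2 291.8] 28.3
yellow_jar 0.72 [266. 271.  31.  41.] ztop 74.2 n 1012 med [602.2 298.1  72.6] circ [602.  296.6] 28.3
tin 0.64 [380. 110.  14.  22.] ztop 38.0 n 207 med [ 377.8 -299.7   35.8] circ [ 379.3 -302.2] 23.5
tin 0.18 [304.  99.  16.  32.] ztop 74.1 n 524 med [ 607.5 -308.3   72.5] circ [ 608.6 -312.2] 30.0
pear 0.76 [322. 291.  25.  30.] ztop 75.9 n 698 med [480.5 321.6  74.8] circ [480.3 320.7] 13.1
apple 0.63 [305. 358.  42.  45.] ztop 62.1 n 1310 med [494.5 460.6  59.7] circ [495. 460.] 28.4
empty_jar 0.79 [342. 101.  22.  30.] ztop 73.7 n 526 med [ 492.  -304.2   72.3] circ [ 493.1 -307.1] 28.8
```

View picture.

View pics/top0.png

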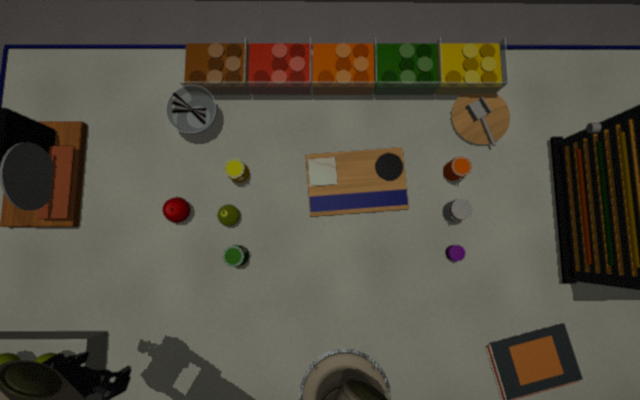

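Call:
{"fn": "step_arm", "kwargs": {"plan": "0 0 0 -8 60; 0 0 0 -16 60; 0 0 0 -17.7 60; 0 0 0 -17.7 60", "grip_force": 30}}

```text
time_s: 1.5
eef_pos: [159.1, 500.3, 231.3]
ee_rot: [-0.0, 0.001, 1.0, -0.0]
force: [-0.2, 0.6, 0.0]
grip_width: 0.598
```

Call:
{"fn": "step_arm", "kwargs": {"plan": "-4.5 -2 0 0 100; -9 -4 0 0 100; -13.5 -6.2 0 0 100; -18 -8.3 0 0 100; -22.5 -10.4 0 0 100; -27 -12.4 0 0 100; -31.5 -14.5 0 0 100; -36 -16.6 0 0 100; -40.5 -18.6 0 0 100; -44.4 -20.5 0 0 100"}}

```text
time_s: 2.5
eef_pos: [605.2, 294.3, 231.1]
ee_rot: [-0.0, 0.001, 1.0, -0.0]
force: [0.1, 1.0, 0.7]
grip_width: 1.0
```

Call:
{"fn": "step_arm", "kwargs": {"plan": "0 0 0 0 100; 0 0 0 0 100; 0 0 2 0 100; 0 0 2 0 100"}}

```text
time_s: 2.9
eef_pos: [601.5, 296.6, 209.3]
ee_rot: [-0.002, -0.001, 1.0, -0.0]
force: [0.1, -0.9, -1.4]
grip_width: 1.001
```

```bash
cat >> h.py <<'E'
def look(names,n='wrist',f=None):
    s=readout.sense(); i=cams.camera_info(n); p,d=shot(n,f); print(np.round(s['eef_pos'],1),round(float(s['time_s']),1),round(float(s['grip_width']),3))
    for o in names.split():
        for r in spotter.regions_of(n,o)[:1]:
            P=world(n,r['pixels'],d,i)
            if len(P)<5: continue
            zt=np.percentile(P[:,2],95); T=P[P[:,2]>zt-6]
            c,rad=cv2.minEnclosingCircle(T[:,:2].astype(np.float32))
            print(o,round(r['conf'],2),np.round(r['extent']),'ztop',round(zt,1),'n',len(P),'med',np.round(np.median(T,0),1),'circ',np.round(c,1),round(rad,1))
E
python3 -c "
from h import *
look('yellow_jar pear marble green_jar',f='w1.png')"
```

```text
[601.5 296.6 209.3] 2.9 1.001
yellow_jar 0.72 [314. 189.  57.  66.] ztop 74.1 n 3048 med [602.4 295.1  73.1] circ [603.6 295.1] 27.7
pear 0.87 [340.  67.  59.  61.] ztop 76.5 n 2514 med [483.  316.9  75.2] circ [482.5 317.6] 13.5
```

View pics/w1.png

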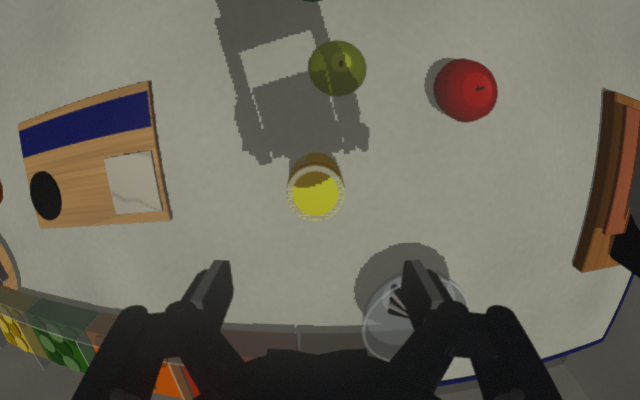

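Call:
{"fn": "step_arm", "kwargs": {"plan": "0 0 4 0 100; 0 0 8 0 100; 0 0 12 0 100; 0 0 15 0 100; 0 0 17.5 0 100; 0 0 19.3 0 100; 0 0 19.3 0 100; 0 0 19.3 0 100"}}

```text
time_s: 3.95
eef_pos: [603.8, 296.1, 19.4]
ee_rot: [0.001, -0.001, 1.0, 0.0]
force: [0.3, -0.5, 0.0]
grip_width: 1.0
```

Call:
{"fn": "step_arm", "kwargs": {"plan": "0 0 0 0 0; 0 0 0 0 0; 0 0 0 0 0; 0 0 0 0 0; 0 0 0 0 0; 0 0 0 0 0", "grip_force": 40}}

```text
time_s: 4.55
eef_pos: [604.1, 296.1, 20.0]
ee_rot: [0.001, -0.001, 1.0, 0.0]
force: [-1.1, -1.2, 5.4]
grip_width: 0.665
```

Call:
{"fn": "step_arm", "kwargs": {"plan": "0 0 -1 0 0; 0 0 -3 0 0; 0 0 -6 0 0; 0 0 -9 0 0; 0 0 -12 0 0; 0 0 -12 0 0; 0 0 -12 0 0"}}

```text
time_s: 5.25
eef_pos: [603.1, 295.8, 138.4]
ee_rot: [0.0, -0.001, 1.0, 0.0]
force: [-0.3, -0.9, -2.5]
grip_width: 0.66
```

Call:
{"fn": "step_arm", "kwargs": {"plan": "-0.1 -3 0 0 0; -0.2 -7 0 0 0; -0.4 -11 0 0 0; -0.5 -15 0 0 0; -0.6 -19 0 0 0; -0.7 -23 0 0 0; -0.8 -27 0 0 0; -0.9 -30 0 0 0; -1 -32 0 0 0; -1 -33 0 0 0"}}

```text
time_s: 6.25
eef_pos: [612.9, -35.8, 136.7]
ee_rot: [-0.001, 0.0, 1.0, 0.0]
force: [0.4, 0.5, -1.9]
grip_width: 0.663
```

Call:
{"fn": "step_arm", "kwargs": {"plan": "0 0 0 0 0; 0 0 0 0 0; 0 0 0 0 0; 0 0 0 0 0"}}

```text
time_s: 6.65
eef_pos: [613.6, -33.2, 138.2]
ee_rot: [-0.0, -0.001, 1.0, 0.0]
force: [-0.1, 0.5, -1.4]
grip_width: 0.664
```

```bash

python3 -c "
from h import *
look('yellow_jar marble slate board',f='w2.png')
look('board slate marble orange_jar tin empty_jar',n='top')
"
```

```text
[613.6 -33.2 138.2] 6.7 0.664
yellow_jar 0.94 [316. 280. 141. 154.] ztop 192.1 n 16609 med [604.3 -33.2 191.3] circ [612.8 -33.1] 27.5
marble 0.82 [413. 188.  84.  86.] ztop 17.0 n 6399 med [604.4  56.1  15.9] circ [606.2  58.5] 54.0
slate 0.75 [214. 201.  80.  82.] ztop 17.0 n 4874 med [ 619.1 -128.1   15.9] circ [ 620.9 -130.3] 40.1
board 0.76 [309. 150. 308. 200.] ztop 12.2 n 39531 med [549.2 -40.8  11. ] circ [579.7 -38.3] 164.4
[613.7 -33.9 138.3] 6.9 0.665
board 0.82 [357. 186. 105.  65.] ztop 12.9 n 953 med [537.2  65.6  10.1] circ [578.3 -36.2] 162.6
marble 0.63 [227. 214.  20.  23.] ztop 75.9 n 370 med [483.2 316.5  74.4] circ [482.9 316.5] 13.8
orange_jar 0.9 [457. 169.  31.  24.] ztop 74.0 n 538 med [ 610.6 -312.5   71.7] circ [ 611.  -313.1] 27.6
tin 0.52 [457. 255.  20.  20.] ztop 38.3 n 276 med [ 378.  -302.6   35.6] circ [ 379.3 -303.9] 22.2
empty_jar 0.86 [455. 211.  31.  24.] ztop 74.2 n 511 med [ 495.9 -306.8   71.9] circ [ 495.5 -307.7] 28.2
```

View pics/w2.png

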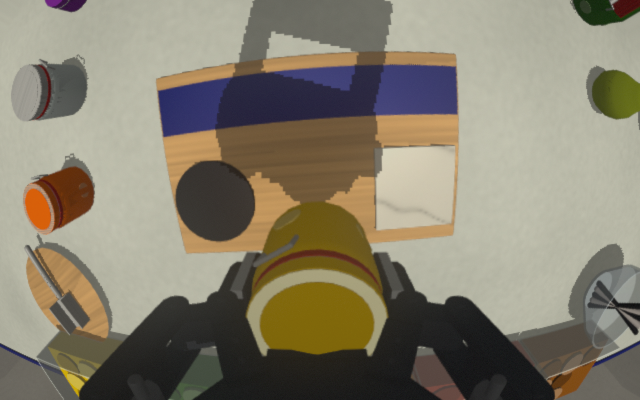

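Call:
{"fn": "step_arm", "kwargs": {"plan": "0 -0.1 3 0 0; 0 -0.1 6 0 0; 0 -0.1 8.5 0 0; 0 -0.1 10 0 0; 0 -0.1 10.6 0 0; 0 -0.1 10.9 0 0; 0 -0.1 10.9 0 0; 0 -0.1 10.9 0 0; 0 -0.1 10.9 0 0"}}

```text
time_s: 8.15
eef_pos: [614.1, -35.2, 30.0]
ee_rot: [0.001, -0.001, 1.0, -0.0]
force: [-0.0, -0.2, -1.1]
grip_width: 0.664
```

Call:
{"fn": "step_arm", "kwargs": {"plan": "0 0 0 0 100; 0 0 0 0 100; 0 0 0 0 100; 0 0 0 0 100; 0 0 -2 0 100; 0 0 -5 0 100; 0 0 -9 0 100; 0 0 -12 0 100; 0 0 -15 0 100; 0 0 -15 0 100"}}

```text
time_s: 9.15
eef_pos: [615.3, -35.5, 183.8]
ee_rot: [0.004, -0.001, 1.0, -0.001]
force: [0.9, -0.4, -0.6]
grip_width: 1.001
```

Call:
{"fn": "step_arm", "kwargs": {"plan": "0 -3 0 0 100; 0 -7 0 0 100; 0.1 -11 0 0 100; 0.2 -15 0 0 100; 0.2 -19 0 0 100; 0.3 -23 0 0 100; 0.3 -26 0 0 100; 0.3 -27.7 0 0 100; 0.3 -27.7 0 0 100; 0.3 -27.7 0 0 100"}}

```text
time_s: 10.15
eef_pos: [610.9, -311.5, 178.5]
ee_rot: [-0.0, -0.001, 1.0, 0.001]
force: [0.8, 0.3, -0.8]
grip_width: 0.999
```

```bash

python3 -c "
from h import *
look('orange_jar empty_jar tin yellow_jar')
look('yellow_jar slate',n='top')
"
```

```text
[ 610.9 -311.5  178.5] 10.2 0.999
orange_jar 0.85 [314. 191.  63.  75.] ztop 74.2 n 3805 med [ 607.8 -314.1   73.1] circ [ 609.4 -314.3] 27.9
empty_jar 0.57 [317.  60.  75.  69.] ztop 74.3 n 3754 med [ 494.3 -308.6   73.1] circ [ 493.6 -308.1] 27.8
yellow_jar 0.8 [556. 200.  70.  63.] ztop 83.9 n 2934 med [612.8 -39.9  83. ] circ [614.5 -36.4] 28.6
[ 611.2 -311.2  179.5] 10.4 0.995
yellow_jar 0.76 [358. 167.  18.  24.] ztop 85.0 n 432 med [614.2 -35.   82.1] circ [614.7 -35.2] 27.3
slate 0.86 [390. 165.  30.  26.] ztop 17.9 n 598 med [ 622.2 -129.9   14.8] circ [ 622.8 -131.2] 41.0
```

Call:
{"fn": "step_arm", "kwargs": {"plan": "0 -0.1 4 0 100; 0 -0.1 8 0 100; 0 -0.1 11 0 100; 0 -0.1 14 0 100; 0 -0.1 16.1 0 100; 0 -0.1 16.1 0 100; 0 -0.1 16.1 0 100"}}

```text
time_s: 11.25
eef_pos: [611.3, -313.3, 19.1]
ee_rot: [0.0, -0.001, 1.0, -0.0]
force: [0.4, -0.0, -0.1]
grip_width: 0.998
```

Call:
{"fn": "step_arm", "kwargs": {"plan": "0 0 0 0 0; 0 0 0 0 0; 0 0 0 0 0; 0 0 0 0 0; 0 0 0 0 0; 0 0 0 0 0; 0 0 -2 0 0; 0 0 -6 0 0; 0 0 -9 0 0; 0 0 -12 0 0"}}

```text
time_s: 12.25
eef_pos: [610.8, -313.0, 139.8]
ee_rot: [0.0, -0.001, 1.0, -0.0]
force: [-0.2, -0.2, -3.0]
grip_width: 0.661
```

Call:
{"fn": "step_arm", "kwargs": {"plan": "-0.2 3 0 0 0; -0.4 7 0 0 0; -0.6 11 0 0 0; -0.8 15 0 0 0; -1 17 0 0 0; -1.1 18.4 0 0 0; -1.1 18.4 0 0 0; -1.1 18.4 0 0 0; -1.1 18.4 0 0 0"}}

```text
time_s: 13.15
eef_pos: [621.6, -130.5, 138.2]
ee_rot: [-0.0, 0.0, 1.0, -0.0]
force: [0.3, 0.4, -2.0]
grip_width: 0.661
```

```bash

python3 -c "
from h import *
look('orange_jar slate yellow_jar')
"
```

```text
[ 621.6 -130.5  138.2] 13.2 0.661
orange_jar 0.82 [317. 278. 140. 151.] ztop 192.0 n 17329 med [ 611.3 -130.5  191.2] circ [ 619.2 -130.1] 27.6
slate 0.96 [315. 180.  90.  63.] ztop 17.1 n 4026 med [ 608.4 -130.8   15.9] circ [ 621.6 -130.3] 41.2
yellow_jar 0.86 [434. 204.  90.  90.] ztop 84.1 n 5730 med [612.1 -37.6  83.1] circ [613.5 -35.3] 28.1
```

Call:
{"fn": "step_arm", "kwargs": {"plan": "-0.1 0 3 0 0; -0.1 0 6 0 0; -0.1 0 8 0 0; -0.1 0 9.5 0 0; -0.1 0 10.1 0 0; -0.1 0 10.4 0 0; -0.1 0 10.4 0 0; -0.1 0 10.4 0 0; -0.1 0 10.4 0 0"}}

```text
time_s: 14.25
eef_pos: [623.3, -129.4, 35.1]
ee_rot: [0.001, -0.001, 1.0, -0.0]
force: [-0.7, -0.8, 0.2]
grip_width: 0.663
```

Call:
{"fn": "step_arm", "kwargs": {"plan": "0 0 0 0 82; 0 0 0 0 82; 0 0 0 0 82; 0 0 0 0 82; 0 0 -2 0 82; 0 0 -5 0 82; 0 0 -9 0 82; 0 0 -12 0 82; 0 0 -15 0 82; 0 0 -15 0 82"}}

```text
time_s: 15.25
eef_pos: [624.3, -129.7, 189.0]
ee_rot: [0.004, -0.001, 1.0, -0.002]
force: [-0.4, -0.3, -0.1]
grip_width: 0.821
```

Call:
{"fn": "step_arm", "kwargs": {"plan": "3 -2 0 0 82; 6 -4.2 0 0 82; 9 -6.4 0 0 82; 12 -8.5 0 0 82; 15 -10.6 0 0 82; 18 -12.7 0 0 82; 21 -14.9 0 0 82; 23.5 -16.6 0 0 82; 24.3 -17.2 0 0 82; 24.3 -17.2 0 0 82"}}

```text
time_s: 16.25
eef_pos: [379.5, -301.8, 184.0]
ee_rot: [-0.0, 0.0, 1.0, 0.0]
force: [0.5, -0.4, 0.1]
grip_width: 0.817
```

Call:
{"fn": "step_arm", "kwargs": {"plan": "0 0 2 0 82; 0 0 5 0 82; 0 0 8 0 82; 0 0 8 0 82; 0 0 8 0 82"}}

```text
time_s: 16.75
eef_pos: [380.8, -301.0, 104.8]
ee_rot: [0.0, -0.001, 1.0, 0.0]
force: [0.3, -0.1, 0.4]
grip_width: 0.817
```

```bash

python3 -c "
from h import *
look('tin empty_jar',f='w3.png')
look('orange_jar yellow_jar',n='top')
"
```

```text
[ 380.8 -301.   104.8] 16.8 0.817
tin 0.72 [312. 204.  59.  68.] ztop 37.9 n 3144 med [ 377.  -304.2   36.9] circ [ 378.1 -304.6] 22.1
empty_jar 0.87 [307. 321.  69.  61.] ztop 73.4 n 3598 med [ 473.3 -306.4   72.8] circ [ 482.1 -307.8] 25.2
[ 380.8 -301.8  105.7] 16.9 0.819
orange_jar 0.86 [392. 164.  26.  24.] ztop 89.3 n 487 med [ 621.7 -128.1   86.9] circ [ 622.3 -128.5] 27.4
yellow_jar 0.97 [357. 168.  19.  26.] ztop 84.4 n 453 med [614.9 -34.9  81.9] circ [615.2 -34.5] 27.8
```

Call:
{"fn": "step_arm", "kwargs": {"plan": "0 -0.1 3 0 80; 0 -0.1 6 0 80; 0 -0.1 8 0 80; 0 -0.1 9.5 0 80; 0 -0.1 10 0 80; 0 -0.1 10 0 80; 0 -0.1 10 0 80"}}

```text
time_s: 17.75
eef_pos: [380.3, -302.9, 5.2]
ee_rot: [0.0, -0.001, 1.0, -0.001]
force: [-0.1, -0.2, -0.1]
grip_width: 0.798
```

Call:
{"fn": "step_arm", "kwargs": {"plan": "0 0 0 0 0; 0 0 0 0 0; 0 0 0 0 0; 0 0 0 0 0; 0 0 0 0 0; 0 0 0 0 0; 0 0 0 0 0", "grip_force": 25}}

```text
time_s: 18.45
eef_pos: [380.3, -302.8, 5.1]
ee_rot: [0.0, -0.001, 1.0, -0.001]
force: [-0.4, 0.7, 6.2]
grip_width: 0.507
```

Call:
{"fn": "step_arm", "kwargs": {"plan": "0 0 -1 0 0; 0 0 -4 0 0; 0 0 -8 0 0; 0 0 -12 0 0; 0 0 -15 0 0; 0 0 -16 0 0; 0 0 -16 0 0"}}

```text
time_s: 19.15
eef_pos: [380.2, -302.6, 165.3]
ee_rot: [0.001, -0.001, 1.0, -0.001]
force: [-0.7, -0.1, -0.7]
grip_width: 0.506
```

Call:
{"fn": "step_arm", "kwargs": {"plan": "-2 2.3 0 0 0; -5 5.7 0 0 0; -8 9.1 0 0 0; -11 12.5 0 0 0; -14 16 0 0 0; -17 19.4 0 0 0; -20 22.8 0 0 0; -22.5 25.7 0 0 0; -23.5 26.8 0 0 0; -23.5 26.8 0 0 0"}}

```text
time_s: 20.15
eef_pos: [614.7, -32.3, 161.6]
ee_rot: [-0.002, -0.002, 1.0, 0.001]
force: [-0.4, -0.1, -0.9]
grip_width: 0.508
```

Call:
{"fn": "step_arm", "kwargs": {"plan": "0 0 1 0 0; 0 0 3 0 0; 0 0 4 0 0; 0 0 4 0 0; 0 0 4 0 0; 0 0 4 0 0"}}

```text
time_s: 20.75
eef_pos: [614.9, -34.5, 125.1]
ee_rot: [0.001, -0.0, 1.0, -0.0]
force: [0.9, 0.0, -1.2]
grip_width: 0.506
```

```bash

python3 -c "
from h import *
look('tin yellow_jar orange_jar',f='w4.png')
"
```

```text
[614.9 -34.5 125.1] 20.8 0.506
tin 0.6 [318. 275. 101. 115.] ztop 157.6 n 8554 med [609.7 -34.6 156.8] circ [612.6 -34.9] 22.7
yellow_jar 0.58 [314. 204.  83.  77.] ztop 84.0 n 4092 med [600.6 -35.3  83. ] circ [613.2 -35.3] 27.5
orange_jar 0.57 [194. 226.  94.  97.] ztop 89.0 n 6502 med [ 618.5 -126.5   88.1] circ [ 621.3 -128.5] 28.3
```

View pics/w4.png

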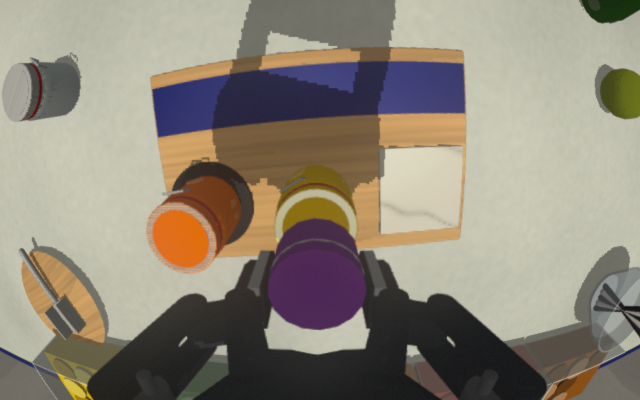

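Call:
{"fn": "step_arm", "kwargs": {"plan": "0 0 1 0 0; 0 0 2 0 0; 0 0 3 0 0; 0 0 3.4 0 0; 0 0 3.6 0 0; 0 0 3.75 0 0; 0 0 3.75 0 0; 0 0 3.75 0 0; 0 0 3.75 0 0; 0 0 3.75 0 0"}}

```text
time_s: 21.95
eef_pos: [614.9, -34.2, 87.2]
ee_rot: [0.0, -0.001, 1.0, -0.0]
force: [-0.1, -0.3, 3.6]
grip_width: 0.503
```

Call:
{"fn": "step_arm", "kwargs": {"plan": "0 0 0 0 70; 0 0 0 0 70; 0 0 0 0 70; 0 0 0 0 70; 0 0 0 0 70; 0 0 -2 0 70; 0 0 -5 0 70; 0 0 -9 0 70; 0 0 -12 0 70; 0 0 -12 0 70"}}

```text
time_s: 22.95
eef_pos: [616.2, -34.5, 211.5]
ee_rot: [0.004, -0.001, 1.0, -0.001]
force: [-0.3, 0.0, -0.5]
grip_width: 0.7
```

Call:
{"fn": "step_arm", "kwargs": {"plan": "2.2 3 0 0 100; 5 6.8 0 0 100; 8 10.8 0 0 100; 11 14.9 0 0 100; 14 18.9 0 0 100; 17 23 0 0 100; 20 27 0 0 100; 22.6 30.5 0 0 100; 24.2 32.7 0 0 100; 24.2 32.7 0 0 100"}}

```text
time_s: 23.95
eef_pos: [370.1, 294.5, 206.2]
ee_rot: [-0.001, -0.003, 1.0, -0.0]
force: [0.2, 0.6, -0.5]
grip_width: 1.0
```

Call:
{"fn": "step_arm", "kwargs": {"plan": "0 0 1 0 100; 0 0 3 0 100; 0 0 5 0 100; 0 0 5 0 100; 0 0 5 0 100"}}

```text
time_s: 24.45
eef_pos: [372.7, 291.9, 156.6]
ee_rot: [-0.0, 0.0, 1.0, -0.0]
force: [0.9, 0.4, 0.4]
grip_width: 0.997
```

```bash

python3 -c "
from h import *
look('green_jar pear')
look('orange_jar yellow_jar tin',n='top')
"
```

```text
[372.7 291.9 156.6] 24.4 0.997
green_jar 0.62 [314. 199.  76.  84.] ztop 74.1 n 4630 med [370.1 290.9  73.1] circ [371.6 291.2] 27.9
pear 0.74 [345. 300.  58.  77.] ztop 76.4 n 2852 med [478.7 316.6  75.5] circ [481.4 317.7] 13.5
[372.9 292.5 157.6] 24.6 1.002
orange_jar 0.92 [392. 164.  24.  28.] ztop 89.3 n 489 med [ 621.7 -128.9   86.9] circ [ 621.6 -128.7] 27.6
tin 0.85 [361. 163.  15.  24.] ztop 120.3 n 261 med [613.2 -33.8 117.7] circ [613.5 -33.2] 22.0
```

Call:
{"fn": "step_arm", "kwargs": {"plan": "0 0 4 0 100; 0 0 8 0 100; 0 0 11 0 100; 0 0 13 0 100; 0 0 13.85 0 100; 0 0 13.85 0 100; 0 0 13.85 0 100"}}

```text
time_s: 25.5
eef_pos: [372.9, 292.9, 19.2]
ee_rot: [0.001, -0.001, 1.0, 0.0]
force: [0.7, -0.5, 0.4]
grip_width: 1.002
```

Call:
{"fn": "step_arm", "kwargs": {"plan": "0 0 0 0 0; 0 0 0 0 0; 0 0 0 0 0; 0 0 0 0 0; 0 0 0 0 0; 0 0 0 0 0; 0 0 -2 0 0; 0 0 -6 0 0; 0 0 -9 0 0; 0 0 -12 0 0", "grip_force": 40}}

```text
time_s: 26.5
eef_pos: [372.1, 292.5, 139.9]
ee_rot: [0.0, -0.001, 1.0, 0.0]
force: [0.5, 0.6, -2.0]
grip_width: 0.66
```

Call:
{"fn": "step_arm", "kwargs": {"plan": "-2 -2 0 0 0; -5 -5 0 0 0; -8 -8 0 0 0; -11 -10.9 0 0 0; -14 -13.9 0 0 0; -17 -16.9 0 0 0; -20 -19.8 0 0 0; -22.4 -22.2 0 0 0; -23.5 -23.2 0 0 0; -23.5 -23.2 0 0 0"}}

```text
time_s: 27.5
eef_pos: [608.3, 59.3, 137.9]
ee_rot: [-0.0, 0.001, 1.0, -0.0]
force: [-0.9, 0.1, -2.4]
grip_width: 0.665
```

Call:
{"fn": "step_arm", "kwargs": {"plan": "0 0 0 0 0; 0 0 0 0 0; 0 0 0 0 0"}}

```text
time_s: 27.8
eef_pos: [607.1, 61.7, 138.6]
ee_rot: [0.0, -0.001, 1.0, 0.0]
force: [0.8, 0.5, -1.7]
grip_width: 0.665
```

```bash

python3 -c "
from h import *
look('green_jar marble tin yellow_jar')
"
```

```text
[607.1  61.7 138.6] 27.8 0.665
green_jar 0.89 [315. 276. 142. 158.] ztop 193.1 n 17261 med [596.9  61.7 192.3] circ [605.2  61.6] 27.9
marble 0.87 [310. 183.  94.  73.] ztop 17.0 n 4834 med [591.1  57.9  15.9] circ [598.1  58. ] 48.7
tin 0.79 [176. 239.  74.  76.] ztop 119.8 n 4084 med [610.8 -31.5 118.9] circ [612.5 -33.5] 22.1
yellow_jar 0.74 [112. 225.  86.  82.] ztop 88.9 n 4610 med [ 619.2 -124.6   88. ] circ [ 621.2 -128.5] 28.1
```

Call:
{"fn": "step_arm", "kwargs": {"plan": "-0.1 -0.2 3 0 0; -0.1 -0.2 6 0 0; -0.1 -0.2 8 0 0; -0.1 -0.2 9.5 0 0; -0.1 -0.2 10.1 0 0; -0.1 -0.2 10.4 0 0; -0.1 -0.2 10.4 0 0; -0.1 -0.2 10.4 0 0; -0.1 -0.2 10.4 0 0"}}

```text
time_s: 28.95
eef_pos: [608.9, 58.8, 35.0]
ee_rot: [0.001, -0.001, 1.0, -0.0]
force: [0.8, -0.4, -2.8]
grip_width: 0.663
```

Call:
{"fn": "step_arm", "kwargs": {"plan": "0 0 0 0 82; 0 0 0 0 82; 0 0 0 0 82; 0 0 0 0 82; 0 0 -2 0 82; 0 0 -5 0 82; 0 0 -9 0 82; 0 0 -12 0 82; 0 0 -15 0 82; 0 0 -15 0 82"}}

```text
time_s: 29.95
eef_pos: [610.2, 58.8, 188.8]
ee_rot: [0.004, -0.001, 1.0, -0.0]
force: [1.0, -0.3, 0.3]
grip_width: 0.816
```

Call:
{"fn": "step_arm", "kwargs": {"plan": "1 2.5 0 0 100; 3 6 0 0 100; 5 10 0 0 100; 7 14 0 0 100; 9 18 0 0 100; 11 22 0 0 100; 12.2 25 0 0 100; 12.6 26 0 0 100; 12.6 26 1 0 100; 12.6 26 1 0 100"}}

```text
time_s: 30.95
eef_pos: [482.1, 317.5, 172.3]
ee_rot: [-0.001, -0.0, 1.0, -0.001]
force: [-0.5, 0.1, -1.2]
grip_width: 0.998
```

```bash

python3 -c "
from h import *
look('pear apple',f='w5.png')
look('orange_jar green_jar tin yellow_jar marble',n='top')
"
```

```text
[482.1 317.5 172.3] 30.9 0.998
pear 0.61 [318. 189.  60.  65.] ztop 76.6 n 2934 med [480.5 317.8  75.5] circ [481.9 317.5] 13.4
apple 0.67 [452. 206.  64.  72.] ztop 62.0 n 3677 med [493.9 455.   60.2] circ [496.3 457. ] 28.3
[482.9 317.5 174. ] 31.1 1.001
orange_jar 0.94 [390. 163.  23.  25.] ztop 89.3 n 482 med [ 621.9 -129.    86.9] circ [ 622.5 -128.9] 27.8
green_jar 0.86 [322. 170.  21.  28.] ztop 89.6 n 419 med [608.2  57.8  87. ] circ [608.6  58.9] 27.5
tin 0.83 [359. 161.  18.  19.] ztop 120.2 n 255 med [612.2 -33.8 117.8] circ [613.4 -33.7] 21.2
yellow_jar 0.62 [458. 211.  30.  25.] ztop 74.0 n 515 med [ 493.4 -305.9   71.5] circ [ 494.  -307.3] 27.8
marble 0.67 [321. 172.  28.  31.] ztop 19.3 n 327 med [588.8  65.6  15.6] circ [607.4  58.6] 53.3
```

View pics/w5.png

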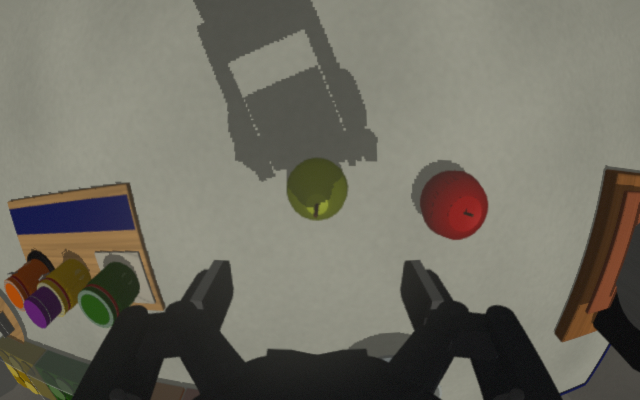

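Call:
{"fn": "step_arm", "kwargs": {"plan": "0 0 4 0 100; 0 0 8 0 100; 0 0 12 0 100; 0 0 15 0 100; 0 0 16.3 0 100; 0 0 16.9 0 100; 0 0 16.9 0 100; 0 0 16.9 0 100"}}

```text
time_s: 32.2
eef_pos: [483.1, 319.1, 6.8]
ee_rot: [0.001, -0.001, 1.0, 0.0]
force: [-0.1, 0.1, -0.2]
grip_width: 0.998
```

Call:
{"fn": "step_arm", "kwargs": {"plan": "0 0 0 0 0; 0 0 0 0 0; 0 0 0 0 0; 0 0 0 0 0; 0 0 0 0 0; 0 0 0 0 0; 0 0 0 0 0", "grip_force": 70}}

```text
time_s: 32.9
eef_pos: [482.9, 318.9, 6.9]
ee_rot: [0.001, -0.001, 1.0, 0.0]
force: [-2.2, -1.7, 9.2]
grip_width: 0.664
```

Call:
{"fn": "step_arm", "kwargs": {"plan": "0 0 -0.5 0 0; 0 0 -1.5 0 0; 0 0 -3 0 0; 0 0 -5 0 0; 0 0 -7 0 0; 0 0 -9 0 0; 0 0 -10 0 0; 0 0 -10 0 0; 0 0 -10 0 0"}}

```text
time_s: 33.8
eef_pos: [482.0, 318.6, 104.9]
ee_rot: [-0.0, -0.001, 1.0, -0.0]
force: [-0.4, 0.1, -1.6]
grip_width: 0.666
```

```bash

python3 -c "
from h import *
look('pear',f='w6.png')
"
```

```text
[482.  318.6 104.9] 33.8 0.666
pear 0.75 [318. 284. 126. 144.] ztop 172.9 n 13990 med [473.1 318.9 170.9] circ [479.4 318.9] 14.0
```

View pics/w6.png

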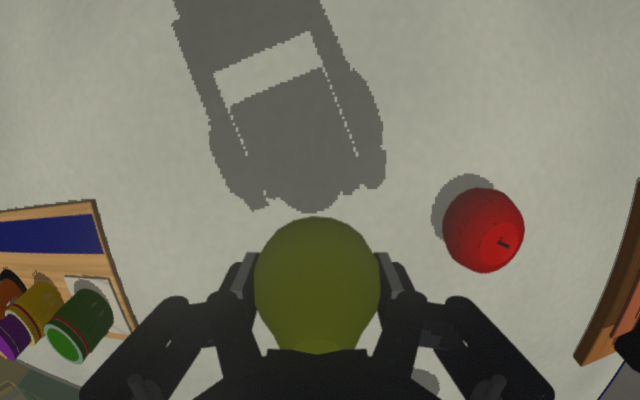

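Call:
{"fn": "step_arm", "kwargs": {"plan": "-0.3 -2.5 -1 0 0; -0.8 -6.5 -1 0 0; -1.3 -11 -1 0 0; -1.8 -15.5 -1 0 0; -2.3 -20 -1 0 0; -2.8 -24.5 -1 0 0; -3.3 -29 -1 0 0; -3.8 -33 -1 0 0; -4.1 -35.2 -1 0 0; -4.2 -36 -1 0 0"}}

```text
time_s: 34.9
eef_pos: [524.6, -43.3, 114.6]
ee_rot: [-0.001, 0.001, 1.0, 0.0]
force: [-0.3, 0.1, -1.2]
grip_width: 0.662
```

Call:
{"fn": "step_arm", "kwargs": {"plan": "0 0 0 0 0; 0 0 3 0 0; 0 0 6 0 0; 0 0 6 0 0; 0 0 6 0 0"}}

```text
time_s: 35.4
eef_pos: [524.8, -40.3, 55.8]
ee_rot: [-0.0, -0.001, 1.0, 0.0]
force: [0.0, -0.3, -0.4]
grip_width: 0.666
```

```bash

python3 - <<'E'
from h import *
s=readout.sense(); i=cams.camera_info('wrist'); p,d=shot('wrist','w7.png'); print(s['eef_pos'])
m=cv2.inRange(cv2.cvtColor(p,cv2.COLOR_RGB2HSV),(110,120,30),(130,255,255))>0
P=world('wrist',m,d,i); P=P[(abs(P[:,2]-11)<4)&(P[:,0]<600)]
print(len(P),cv2.minAreaRect(P[:,:2].astype(np.float32)))
look('pear')
look('pear board',n='side',f='s7.png')
im=cv2.imread('pics/s7.png'); cv2.imwrite('pics/s7c.png',cv2.resize(im[90:290,230:430],(600,600),interpolation=2))
E
```

```text
[524.76429597 -40.26225757  55.79439939]
10110 ((524.5521240234375, -42.65306091308594), (43.87646484375, 274.6194152832031), 4.168098449707031)
[525.3 -40.6  56.5] 35.5 0.663
pear 0.84 [320. 284. 123. 142.] ztop 124.5 n 13864 med [516.3 -40.6 122.6] circ [523.4 -40.5] 13.9
[525.5 -41.1  56.8] 35.5 0.663
pear 0.67 [321. 151.  18.  21.] ztop 105.2 n 138 med [506.1 -30.4 103.7] circ [505.4 -24.6] 17.7
board 0.56 [297. 172.  70.  78.] ztop 12.7 n 2759 med [547.9   1.6  10.4] circ [576.8 -35.5] 163.2
```

View pics/s7c.png

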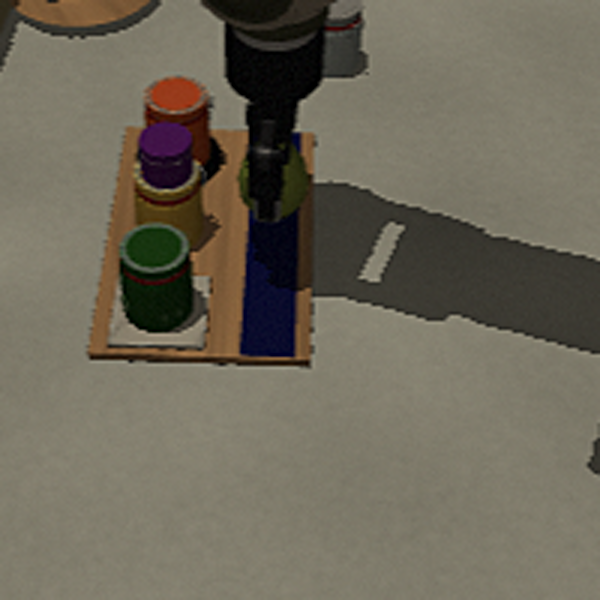

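View pics/w7.png

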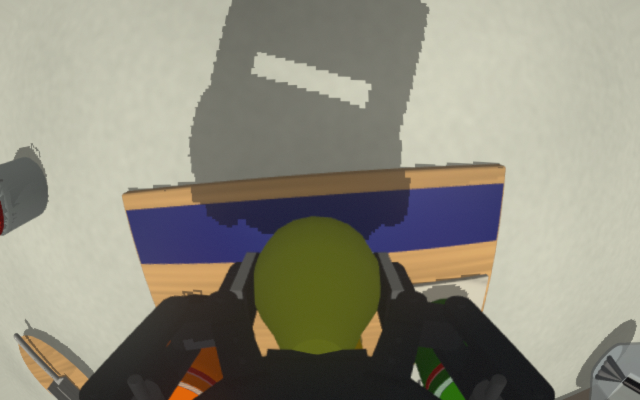

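Call:
{"fn": "step_arm", "kwargs": {"plan": "0 -0.2 1 0 0; 0 -0.2 2 0 0; 0 -0.2 2.8 0 0; 0 -0.2 3.3 0 0; 0 -0.2 3.6 0 0; 0 -0.2 3.8 0 0; 0 -0.2 3.9 0 0; 0 -0.2 3.9 0 0; 0 -0.2 3.9 0 0; 0 -0.2 3.9 0 0"}}

```text
time_s: 36.7
eef_pos: [524.7, -43.3, 16.9]
ee_rot: [0.0, -0.001, 1.0, -0.0]
force: [-2.9, -0.4, 5.5]
grip_width: 0.661
```

```bash

python3 -c "
from h import *
look('pear')
"
```

```text
[524.7 -43.3  16.9] 36.7 0.661
pear 0.92 [318. 284. 126. 138.] ztop 84.8 n 13836 med [515.7 -42.9  82.8] circ [522.3 -43.1] 14.0
```

Call:
{"fn": "step_arm", "kwargs": {"plan": "0 0 0 0 72; 0 0 0 0 80; 0 0 0 0 95; 0 0 0 0 95; 0 0 0 0 95; 0 0 -1 0 95; 0 0 -4 0 95; 0 0 -8 0 95; 0 0 -12 0 95; 0 0 -15 0 95"}}

```text
time_s: 37.8
eef_pos: [525.0, -43.3, 169.6]
ee_rot: [0.001, -0.001, 1.0, -0.0]
force: [-0.1, 0.7, 0.3]
grip_width: 0.952
```

Call:
{"fn": "step_arm", "kwargs": {"plan": "2 0 -1 0 95; 5 0 -2 0 95; 8 0 -3 0 95; 11 0 -4 0 95; 13 0 -4 0 95; 13 0 -4 0 95; 13 0 -4 0 95; 13 0 -4 0 95"}}

```text
time_s: 38.6
eef_pos: [395.4, -43.5, 206.4]
ee_rot: [0.0, -0.001, 1.0, -0.0]
force: [-0.8, 0.1, 0.2]
grip_width: 0.949
```

```bash

python3 - <<'E'
from h import *
look('pear orange_jar green_jar tin yellow_jar slate marble',f='w8.png')
look('pear orange_jar green_jar tin yellow_jar apple empty_jar',n='top')
look('pear orange_jar green_jar tin yellow_jar apple empty_jar',n='side',f='s8.png')
im=cv2.imread('pics/s8.png'); cv2.imwrite('pics/s8c.png',cv2.resize(im[110:230,230:390],(800,600),interpolation=2))
E
```

```text
[395.4 -43.5 206.4] 38.6 0.949
pear 0.75 [318. 291.  48.  62.] ztop 86.1 n 2025 med [519.8 -42.7  85.4] circ [523.2 -43.1] 13.4
orange_jar 0.56 [255. 341.  44.  43.] ztop 87.4 n 1332 med [ 595.8 -122.9   87.2] circ [492.1 -94.8] 118.0
green_jar 0.93 [389. 336.  39.  51.] ztop 87.7 n 1348 med [590.2  41.5  87.2] circ [490.7  12.2] 116.1
yellow_jar 0.71 [322. 335.  44.  41.] ztop 82.5 n 1424 med [588.5 -37.8  81.7] circ [563.2 -35.8] 36.8
slate 0.94 [252. 326.  55.  36.] ztop 17.0 n 678 med [ 597.5 -126.2   15.9] circ [ 620.2 -130.1] 40.4
marble 0.76 [381. 323.  41.  46.] ztop 17.0 n 719 med [582.7  31.6  15.9] circ [606.4  45.5] 44.6
[394.8 -43.4 206.2] 39.0 0.952
pear 0.67 [361. 199.  18.  24.] ztop 86.6 n 340 med [523.8 -41.4  84.4] circ [495.3 -25.8] 46.3
orange_jar 0.95 [391. 164.  24.  25.] ztop 89.1 n 467 med [ 621.7 -128.9   86.9] circ [ 621.4 -128.6] 27.5
green_jar 0.72 [323. 168.  23.  28.] ztop 89.5 n 435 med [608.3  59.1  87.1] circ [608.8  59.1] 27.6
tin 0.77 [358. 163.  17.  18.] ztop 120.4 n 246 med [613.8 -33.9 117.8] circ [613.9 -33.7] 21.6
yellow_jar 0.52 [358. 170.  
[... 312 characters left out ...]
0.96 [320. 161.  19.  34.] ztop 84.8 n 505 med [522.9 -38.6  84.1] circ [523.5 -41.1] 13.0
orange_jar 0.58 [290. 128.  16.  30.] ztop 89.2 n 366 med [ 619.  -124.1   87.4] circ [ 618.1 -129.1] 29.6
green_jar 0.74 [284. 181.  28.  40.] ztop 88.9 n 789 med [606.1  62.6  87.5] circ [606.5  59.4] 28.5
tin 0.91 [286. 142.  19.  23.] ztop 120.1 n 343 med [611.6 -29.9 118.1] circ [612.8 -31.3] 22.4
yellow_jar 0.72 [286. 158.  22.  22.] ztop 84.1 n 367 med [609.5 -12.6  82.5] circ [605.3  -3.1] 37.9
apple 0.91 [305. 358.  44.  46.] ztop 62.0 n 1403 med [494.8 460.8  59.6] circ [495.7 460.2] 29.1
empty_jar 0.64 [341. 103.  19.  30.] ztop 73.8 n 520 med [ 492.1 -303.1   72.4] circ [ 492.1 -306.1] 29.3
```

View pics/s8c.png

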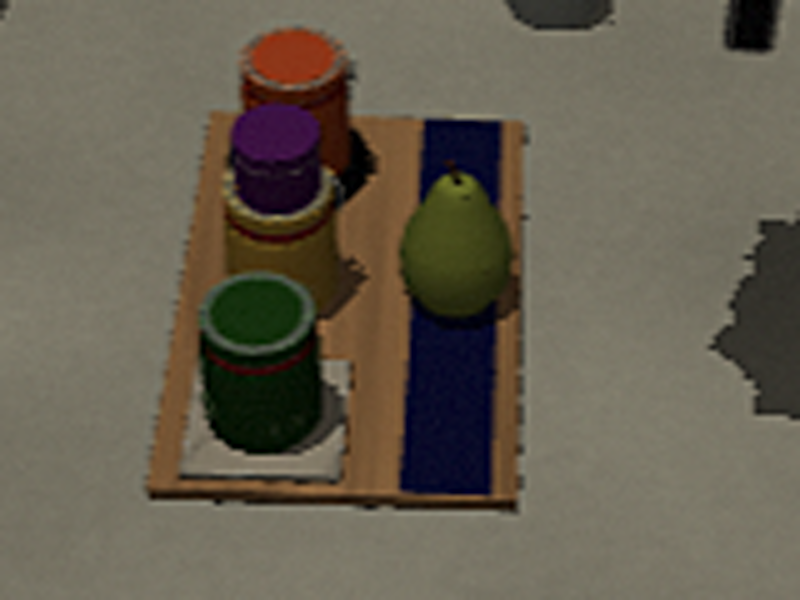

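View pics/w8.png

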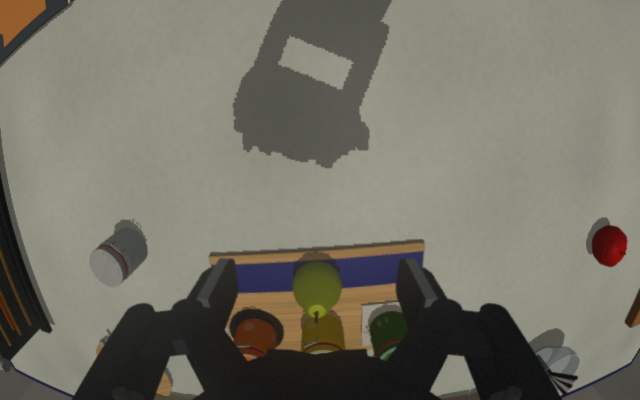

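All is upright and in place: in the side crop, the pear (455,250) stands on the stripe, the tin (277,160) sits on the yellow jar, and green is on the marble. The gripper is clear, so I'm handing in.

```bash
python3 -c "
from h import *
print(workorder.finish_job())"
```

```text
the job is handed in; nothing more can be done
None
```

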